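# Stack the handled tray on the lower tray

### The arm

A 6-joint arm with a two-finger parallel gripper is mounted at the origin on a cart in front of the work surface, level with it; the furniture and walls round the work are solid. World frame = base frame: x ahead of the robot, y to its left, z up, the work surface at z = 0. Lengths are in m, angles in degrees, forces in N, time in s.
With the tool pointing down it reaches from about 0.375 to 0.825 m from the base axis. Payload 5.5 kg.
Tool frame: the origin (TCP) lies on the front face of the gripper's body, between the roots of the fingers; the fingertips stand 73 mm ahead of it and the grasp point (between the pads) lies 54 mm ahead of it; z points along the fingers, y is the line along which they close (so a half turn about z gives the same grasp; the last joint's range is limited). The gripper opens to 85 mm and grips with 20 to 120 N. Pads are 22 mm wide; open, the fingers measure 114 mm over their backs; the gripper's body (76 mm by 85 mm) begins 54 mm behind the grasp point. The pads swing forward as they close: fully open they stand 13 mm farther back than shut.
Start: joints at [-76.948, 17.962, -2.699, 69.339, 0, 90], TCP at [0.135, -0.584, 0.304] pointing down, gripper open.
Joint ranges: [-152.73, 152.73], [-39.44, 99.34], [-58.76, 71.6], [-118.89, 123.64], [-81.53, 83.1], [-180, 180]. Speed limits (degrees/s): [136.94, 136.94, 172.46, 180, 180, 180].

### API

Orientations are given as a 3x3 rotation matrix whose columns are the frame's x, y, z axes.
In Python, from cell import monitor, cams, ticket gives the robot as it stands.
- The arm moves only by the tool send_rows, never from a script. Its arguments are lists of equal length, an entry for each row: "dp": the shift along the tool's x, y, z in mm, a list of three; "yaw": the turn about the tool's z in rad. A call has 1 to 8 rows; each row is the pose to reach, as a shift and turn from the pose commanded when the call began, along the tool's axes at that moment; what a row does not reach only later rows make up. A row lasts 1/12 s, in which the tool goes at most 41.7 mm and 7.16 degrees, less where a joint would pass 70% of its speed; a pose out of reach is approached as far as the arm can. A call with a gripper value outside its range is refused whole. "jaw" is the closure, from 0 (fully open) to 1 (shut), set as the call begins (left out, the last holds). The fingers move at their own pace and stop on an object; the grip force is fixed at half the most. Time passes only in rows, so rows that repeat a pose let the fingers close. It gives the time, the measured TCP pose, the force, the opening and the grip force at its end, in the units of the state.
- monitor.sense(): the state, without advancing time (a new reading comes with each control period).
- cams.grab_frame(name): name is "side" or "top" or "wrist"; returns (picture, depth): 400x640x3 uint8, blue, green, red; 400x640 float32, m along the optical axis (not along the pixel's ray), 0 where there is no reading.
- cams.calibration(name): a dict with "camera_matrix" (3x3 intrinsics, pixels), "dist" ([k1, k2, p1, p2, k3] as OpenCV has them; the pictures are not rectified), "rvec" (rotation vector, rad) and "tvec" (3), from world to camera coordinates, as OpenCV has them; the wrist camera has in their place "mount" (4x4, takes a point from camera to tool coordinates, whose origin is the TCP and whose axes are the flange's). Camera axes: x right, y down, z forward; pixel columns grow to the right and rows downward; lengths in m; the calibration is good to about 2 mm. A picture is of the moment at which its call begins: read the wrist's pose just before it. calibration takes no time and is no camera call.
- ticket.sign_off(): hands the job in; it is judged then, once.
The state is a dict: "time": time; "joint_pos": joint angles; "dq": joint speeds; "effort": joint torques, N m; "tool_pos": TCP position; "orientation": TCP orientation; "ft_force": force on the tool from outside, world axes, zero at the start; "wrist_torque": the same for the moment, N m; "finger_gap": opening from 0.0 (shut) to 1.0 (fully open); "grip_force": force on a finger pad.
Only numpy, scipy, OpenCV 4.12 (cv2) and the standard library are available. Lean on these libraries where they do the work, as an engineer would, in place of code of your own. Each camera call takes 0.05 s, during which the arm holds its last target. There are 200 camera calls.

### The job

Lift the handled tray off its wooden stand and stack it on the lower tray: its two near tongues caught under the lower tray's two hooks and its far edge dropped in between the far corner posts, so that it sits level, fully down and locked at all four corners. The hooks keep it from going straight down, and the lower tray may be clamped anywhere along its slots, so tip the tongues in first and feel for the stop; work gently, leave the vials standing, and let go at the end.

Things in the scene. Friction and masses are not known exactly. Their poses are not given: they have to be found in the camera images.
- tray: Grey open tray 150 (x) x 120 (y) x 40 mm, walls 4 mm, 0.22 to 0.45 kg, loose, standing on the stand with x about away from the robot. Origin: centre of its underside; z up. Seated, its axes are parallel to the foot's and its origin is 48 mm above the foot's origin, with 3 mm play in x and 4 mm in y between the corners; pushes of 5 to 8 N are plenty.
- tray_grip (a point): Centre of the tray's handle, 94 mm above the tray's origin: a level flat-sided bar along the tray's y, 14 mm thick (x), 18 mm tall, 96 mm long, on two uprights at y = +-42 mm, above the tray's middle.
- tray_tongues (a point): Midway between the tips of the tray's two tongues, at the underside (tray x = -90 mm). Each tongue is 24 mm wide (y 36 to 60 mm either side), 5 mm thick, flush with the underside, and sticks out 15 mm from the near wall (x -75 to -90).
- foot: Fixed foot plate 274 (x) x 136 (y) x 8 mm; origin: centre of its underside, x away from the robot, z up. On it the grey lower tray is clamped by thumb nuts in slots along x, its middle anywhere from 18 mm before to 18 mm behind the foot's origin (not measured; it holds firm), at y = 0. Its flat corner seats, 30 mm wide, lie 48 mm above the worktop.
- foot_near (a point): Point of the foot at x = -91.5 mm, seat height (48 mm): here is the back face of both hooks if the lower tray is centred (true: +-18 mm). Lips over it reach 9.5 mm towards +x, underside 9.5 and top 14.5 mm above the seats, y 34 to 66 mm either side. Near seats run 71 mm from the back face to +x. Side cheeks to 36 mm from it, inner faces y = +-62, as high as the lips.
- foot_far (a point): Point of the foot at x = 76.5 mm, seat height: here are the inner faces of the far corner posts if the lower tray is centred (always 168 mm from the hooks' back face). Posts stand 14 mm above the seats, with cheeks 26 mm long to -x, inner faces y = +-62 mm. Far edge raised 10 to 15 degrees, the tongues pass under the lips; a stop is felt at the back face.
- stand: Fixed low plywood stand, top 144 (x) x 116 (y) mm, 50 mm high; origin: centre of its underside. The tray stands on it at the start.
- vial_0: Bystander: small glass vial, 21 mm across, 51 mm tall, standing loose on the worktop; origin: centre of its underside.
- vial_2: Bystander: another such vial.

How it is judged (in metres and radians):
On the way:
1. the tray is lifted clear of its stand (height (world z) of tray above 0.075 m), for 0.2 s.
At the end, for the whole second after the job is handed in: The tray is seated and at rest (under 10 mm/s): its origin 45 to 50.5 mm above the foot's origin, within 22 mm of it in x and 5 mm in y, level within 0.025 rad and parallel to the foot within 0.06 rad; only a tray under its hooks and inside its posts lies so (x of tray in the frame of foot between -0.022 and 0.022 m and y of tray in the frame of foot between -0.005 and 0.005 m and z of tray in the frame of foot between 0.045 and 0.0505 m and angle between tray's own z axis and vertical below 0.025 rad and angle between the x axis of tray and the x axis of foot, either way round below 0.06 rad and linear speed of tray below 0.01 m/s); the robot touches nothing.
It fails at once if a vial is knocked over (angle between any of vial_0, vial_2's own z axis and vertical above 0.5 rad).
It fails at once if the tray is forced: more than 22 N between it and the foot with its lower tray (contact force between tray and foot above 22 N).
It also fails if it takes over 45 s, if anything falls off the work surface, if the arm or the gripper's body presses on something with over 40 N, if the wrist force passes 120 N, or if a joint passes its speed limit or range.

## Working session

There is one attempt and no reset: what is moved stays moved. The work goes in short steps, Python scripts to look and compute and a tool call to move; the robot and the scene stay as the last step left them, time stands still between calls to the robot, and variables do not carry over. Pictures are saved under pics/ and viewed, at most 10 in all, crops included, and the job is handed in when it is done.

Besides the shell and the picture viewer there is one more tool, called after ">>>" as name([rows], argument=value, ...), one row to a line, values as JSON. send_rows: Moves the arm, as the interface text tells. Its arguments: {"type":"object","properties":{"dp":{"type":"array"},"yaw":{"type":"array"},"jaw":{"type":"number"}},"required":["dp","yaw"]}

```bash
ls; mkdir -p pics; cat > h.py <<'E'
import numpy as np, cv2
from cell import monitor, cams, ticket
def pts(name,depth,st=None):
    c=cams.calibration(name);K=np.array(c["camera_matrix"],float);d=np.array(c["dist"],float)
    h,w=depth.shape
    u,v=np.meshgrid(np.arange(w),np.arange(h))
    n=cv2.undistortPoints(np.stack([u,v],-1).reshape(-1,1,2).astype(np.float64),K,d).reshape(h,w,2)
    P=np.dstack([n[...,0]*depth,n[...,1]*depth,depth])
    if "mount" in c:
        M=np.array(c["mount"]);R=np.array(st["orientation"]);t=np.array(st["tool_pos"])
        P=P@M[:3,:3].T+M[:3,3];P=P@R.T+t
    else:
        R=cv2.Rodrigues(np.array(c["rvec"],float))[0];P=(P-np.array(c["tvec"],float).ravel())@R
    P[depth==0]=np.nan
    return P
E
python3 - <<'E'
from h import *
s=monitor.sense();print(s)
for n in ["top","side"]:
    p,d=cams.grab_frame(n);cv2.imwrite(f"pics/{n}0.png",p);np.save(n+"0.npy",d)
    c=cams.calibration(n);R=cv2.Rodrigues(np.array(c["rvec"],float))[0];print(n,-R.T@np.array(c["tvec"]).ravel(),R[2])
E
```

```text
pics
{'time': 0.0, 'joint_pos': array([-7.69476431e+01,  1.80032114e+01, -2.75438090e+00,  6.93411692e+01,
       -4.17386105e-04,  8.99988765e+01]), 'dq': array([-0.03875062,  0.00875689,  0.01759751,  0.09800181,  0.02372085,
       -0.00824659]), 'effort': array([ 2.23543066e-04, -5.39584458e+01,  3.39752448e+01,  1.93763408e-02,
        2.95168693e-04, -1.16374558e-06]), 'tool_pos': array([ 0.1353979 , -0.58404568,  0.30304356]), 'orientation': array([[ 9.74159666e-01,  2.25860106e-01, -3.96382285e-04],
       [ 2.25860454e-01, -9.74158222e-01,  1.67753445e-03],
       [-7.25095224e-06, -1.72371348e-03, -9.99998514e-01]]), 'ft_force': array([0.13444855, 0.64912307, 0.78821065]), 'wrist_torque': array([-0.01277533,  0.01075119,  0.0176079 ]), 'grip_force': 0.0, 'finger_gap': 1.003073318228522}
top [ 0.39513192 -0.04533999  0.96780632] [ 0.14480041 -0.00726201 -0.98943423]
side [0.3530036  0.58825714 0.71290743] [ 0.19222238 -0.7204569  -0.66632756]
```

View pics/top0.png

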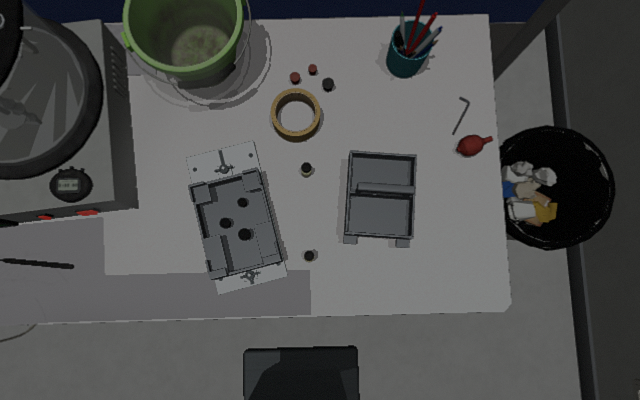

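View pics/side0.png

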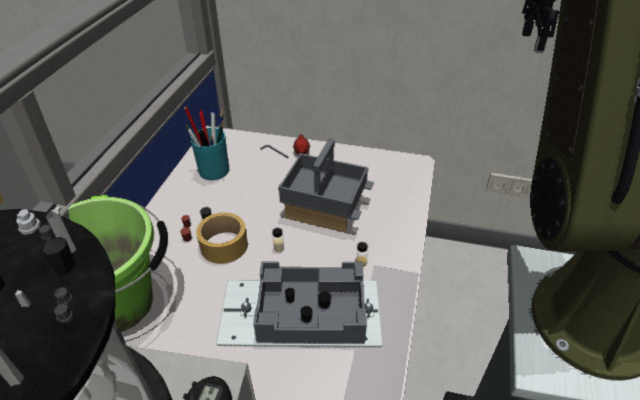

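```bash
python3 - <<'E'
from h import *
def rect(q,n):
    q=q[:,:2]; (c,s,a)=cv2.minAreaRect((q*1000).astype(np.float32)); print(n,len(q),np.round(c,1),np.round(s,1),round(a,2))
for n in ["top","side"]:
    d=np.load(n+"0.npy");P=pts(n,d);z=P[...,2];x=P[...,0];y=P[...,1]
    print(n,"table z",np.nanmedian(z[(x>.4)&(x<.6)&(y>-.35)&(y<.3)&(abs(z)<.02)]))
    T=(x>.3)&(x<.65)&(y<-.04)&(y>-.35); F=(x>.2)&(x<.62)&(y>.06)&(y<.3)
    rect(P[T&(z>.147)&(z<.16)],"handle"); rect(P[T&(z>.084)&(z<.096)],"rim")
    rect(P[F&(z>.053)&(z<.07)],"hooks/posts"); rect(P[F&(z>.005)&(z<.012)],"plate")
    h,e=np.histogram(z[F],bins=np.arange(0,.08,.002));print(dict(zip((e*1000).round(),h)))
    h,e=np.histogram(z[T],bins=np.arange(0.04,.17,.004));print(dict(zip((e*1000).round(),h)))
    V=(z>.03)&(z<.06)&(x>.3)&(x<.6)&(y>-.045)&(y<.06)
    k,l,st,ce=cv2.connectedComponentsWithStats(V.astype(np.uint8))
    for i in range(1,k):
        if st[i,4]>8:
            q=P[l==i];print("v",st[i,4],np.nanmean(q,0).round(4),np.nanmax(q[:,2]))
    # height picture
    im=np.clip(np.nan_to_num(z)*1000*1.5,0,255).astype(np.uint8)
    if n=="top": cv2.imwrite("pics/hm.png",np.hstack([cv2.resize(cv2.imread("pics/top0.png")[140:300,180:300],None,fx=3.2,fy=3.2,interpolation=2),cv2.resize(cv2.applyColorMap(np.clip(np.nan_to_num(z)*3000,0,255).astype(np.uint8),2)[140:300,180:300],None,fx=3.2,fy=3.2,interpolation=0)]))
E
```

```text
top table z 0.00019370331346567354
handle 491 [ 534.9 -169.1] [94.7 14.4] 84.65
rim 892 [ 535.3 -169.7] [120.4 152.9] 84.51
hooks/posts 511 [503.3 188. ] [234.4 207.8] 83.63
plate 3353 [471.4 172.2] [224.3 297.2] 89.98
{np.float64(0.0): np.int64(4400), np.float64(2.0): np.int64(1383), np.float64(4.0): np.int64(361), np.float64(6.0): np.int64(609), np.float64(8.0): np.int64(993), np.float64(10.0): np.int64(1582), np.float64(12.0): np.int64(1159), np.float64(14.0): np.int64(296), np.float64(16.0): np.int64(71), np.float64(18.0): np.int64(98), np.float64(20.0): np.int64(78), np.float64(22.0): np.int64(65), np.float64(24.0): np.int64(40), np.float64(26.0): np.int64(46), np.float64(28.0): np.int64(35), np.float64(30.0): np.int64(38), np.float64(32.0): np.int64(79), np.float64(34.0): np.int64(155), np.float64(36.0): np.int64(138), np.float64(38.0): np.int64(56), np.float64(40.0): np.int64(43), np.float64(42.0): np.int64(53), np.float64(44.0): np.int64(235), np.float64(46.0): np.int64(621), np.float64(48.0): np.int64(467), np.float64(50.0): np.int64(133), np.float64(52.0): np.int64(30), np.
[... 3656 characters left out ...]
0.0): np.int64(17), np.float64(104.0): np.int64(18), np.float64(108.0): np.int64(13), np.float64(112.0): np.int64(16), np.float64(116.0): np.int64(17), np.float64(120.0): np.int64(15), np.float64(124.0): np.int64(14), np.float64(128.0): np.int64(12), np.float64(132.0): np.int64(9), np.float64(136.0): np.int64(18), np.float64(140.0): np.int64(36), np.float64(144.0): np.int64(45), np.float64(148.0): np.int64(72), np.float64(152.0): np.int64(154), np.float64(156.0): np.int64(0), np.float64(160.0): np.int64(0), np.float64(164.0): np.int64(0)}
v 113 [ 0.5921 -0.0332  0.0438] 0.05382863228705973
v 141 [ 0.4308 -0.0334  0.0434] 0.053642440091855335
v 1125 [0.4912 0.041  0.0465] 0.059988339975706684
```

View pics/hm.png

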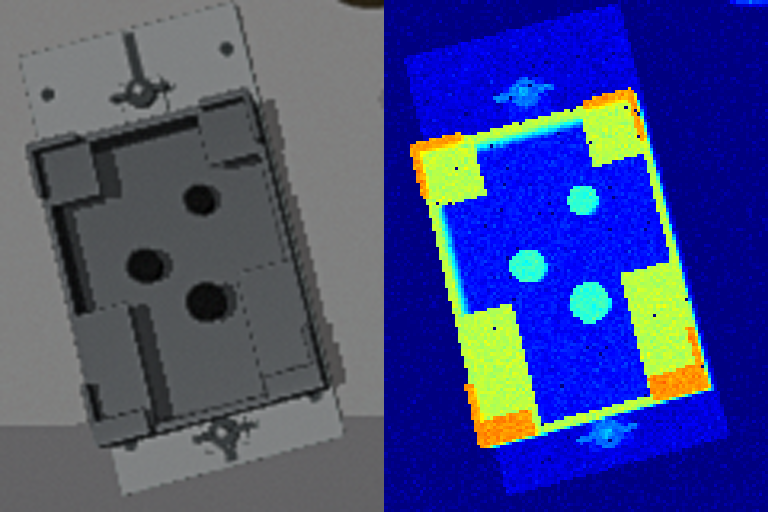

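```bash
python3 - <<'E'
from h import *
for n in ["top","side"]:
    d=np.load(n+"0.npy");P=pts(n,d);z=P[...,2]
    F=(P[...,0]>.3)&(P[...,0]<.63)&(P[...,1]>-.0)&(P[...,1]<.3)
    for lo in (.04,.056):
        m=(F&(z>lo)&(z<.068)).astype(np.uint8)
        k,l,st,ce=cv2.connectedComponentsWithStats(cv2.dilate(m,np.ones((3,3))))
        for i in range(1,k):
            q=P[(l==i)&(m>0)]
            c=q.mean(0)
            if len(q)<30 or not(.36<c[0]<.6 and c[1]<.23):continue
            r=cv2.minAreaRect((q[:,:2]*1000).astype(np.float32));print(n,lo,len(q),np.round(r[0],1),np.round(r[1],1),round(r[2],2),"z",np.median(q[:,2]).round(4))
    a=np.radians(13.) ; 
    # seat/hook profile in frame with yaw a, origin (.49,.11)
    ex=np.array([np.cos(a),np.sin(a)]);ey=np.array([-ex[1],ex[0]])
    q=P[F&(z>.056)&(z<.068)];u=(q[:,:2]-[.49,.11])@ex*1000;v=(q[:,:2]-[.49,.11])@ey*1000
    for nm,s in(("hook",u<-50),("post",u>50)):
        for lo,hi in((-90,0),(0,90)):
            t=s&(v>lo)&(v<hi);print(nm,t.sum(),"u",np.percentile(u[t],[2,10,50,90,98]).round(1),"v",np.percentile(v[t],[2,50,98]).round(1))
E
```

```text
top 0.04 2806 [493.9  96. ] [178.4 132.2] 13.36 z 0.0481
top 0.056 79 [584.5  58.2] [39.8 22.7] 59.07 z 0.061
top 0.056 92 [557.7 169.5] [21.7 41.7] 59.35 z 0.0609
top 0.056 174 [436.   30.7] [35.3 31.6] 13.66 z 0.062
top 0.056 183 [413.1 127.9] [35.7 32. ] 13.47 z 0.0622
hook 174 u [-87.8 -86.6 -79.6 -66.  -55.2] v [-80.8 -68.3 -50.2]
hook 183 u [-88.5 -87.1 -80.  -64.9 -55. ] v [19.6 38.1 50.5]
post 79 u [60.4 66.2 85.2 88.5 89.8] v [-79.9 -73.7 -51.3]
post 92 u [58.5 62.9 84.2 87.7 89.2] v [22.8 46.7 51.5]
side 0.04 3259 [494.6  97. ] [178.3 134.5] 13.05 z 0.0481
side 0.056 95 [577.5  64.4] [31.  28.4] 16.68 z 0.0609
side 0.056 174 [436.5  32. ] [35.8 32.8] 13.73 z 0.0619
side 0.056 139 [558.3 171.5] [23.  41.5] 59.43 z 0.0615
side 0.056 226 [414.4 129.2] [36.2 32.1] 11.69 z 0.0621
hook 174 u [-87.3 -85.5 -77.6 -60.2 -53.3] v [-79.8 -68.1 -48.6]
hook 226 u [-86.8 -85.2 -77.3 -58.9 -52.5] v [20.8 44.  51.4]
post 95 u [60.6 65.7 85.  89.5 90.1] v [-78.1 -75.3 -49.5]
post 139 u [59.4 63.1 82.  89.1 90.3] v [25.  49.6 52.9]
```

```bash
cat >> h.py <<'E'
def to(x,y,z,ang):  # world mm target, tool-y heading deg -> dp, yaw
    s=monitor.sense();R=np.array(s["orientation"]);t=np.array(s["tool_pos"])*1000
    dp=R.T@(np.array([x,y,z])-t); h=np.degrees(np.arctan2(R[1,1],R[0,1]))
    print("t",round(s["time"],2),"tcp",t.round(1),"head",h.round(2),"F",np.round(s["ft_force"],1),"gap",round(s["finger_gap"],4),"gf",round(s["grip_force"],1))
    print("dp",dp.round(1),"yaw",np.round(np.radians(-(ang-h)),4),"rows",np.linalg.norm(dp)/41.7,abs(ang-h)/7.16)
E
python3 -c "
from h import *
to(535.2,-169.3,270,-5.5)"
```

```text
t 0.1 tcp [ 135.4 -584.1  303.1] head -76.95 F [ 0.1  0.2 -0.3] gap 1.0014 gf 0.0
dp [ 483.1 -313.8   33.6] yaw -1.247 rows 13.83853488124412 9.978863142725942
```

>>> send_rows([
  [40,-26,0],
  [80,-52,0],
  [120,-78,0],
  [160,-104,0],
  [200,-130,0],
  [240,-156,0],
  [280,-182,0],
  [320,-208,0],
], yaw=[-0.1,-0.2,-0.3,-0.4,-0.5,-0.6,-0.7,-0.8])

```text
time: 0.77
tool_pos: [0.3676, -0.3426, 0.3037]
orientation: [[0.513, 0.859, -0.0], [0.859, -0.513, 0.0], [0.0, -0.0, -1.0]]
ft_force: [0.2, -0.7, -0.2]
finger_gap: 1.0
grip_force: 0.0
```

```bash
python3 -c "
from h import *
to(535.2,-169.3,270,-5.5)"
```

```text
t 0.77 tcp [ 367.6 -342.6  303.7] head -30.84 F [ 0.2 -0.7 -0.2] gap 0.9995 gf 0.0
dp [234.7  55.1  33.7] yaw -0.4423 rows 5.838372422709433 3.539329910258209
```

>>> send_rows([
  [0,0,0],
  [0,0,0],
  [0,0,0],
], yaw=[0,0,0])

```text
time: 1.02
tool_pos: [0.3667, -0.3442, 0.3037]
orientation: [[0.516, 0.856, -0.001], [0.856, -0.516, 0.0], [-0.0, -0.001, -1.0]]
ft_force: [-1.1, -1.5, -0.4]
finger_gap: 0.998
grip_force: 0.0
```

```bash
python3 -c "
from h import *
to(535.2,-169.3,270,-5.5)"
```

```text
t 1.02 tcp [ 366.7 -344.2  303.7] head -31.1 F [-1.1 -1.5 -0.4] gap 0.9983 gf 0.0
dp [236.9  54.   33.5] yaw -0.4467 rows 5.880881108910802 3.5749506164514617
```

>>> send_rows([
  [40,9,6],
  [79,18,11],
  [118,27,17],
  [158,36,22],
  [197,45,28],
  [236.9,54,33.5],
  [236.9,54,33.5],
  [236.9,54,33.5],
], yaw=[-0.08,-0.16,-0.24,-0.32,-0.4,-0.4467,-0.4467,-0.4467])

```text
time: 1.68
tool_pos: [0.5357, -0.1695, 0.2695]
orientation: [[0.096, 0.995, -0.002], [0.995, -0.096, 0.0], [-0.0, -0.002, -1.0]]
ft_force: [-1.0, -1.1, -0.5]
finger_gap: 1.003
grip_force: 0.0
```

```bash
python3 - <<'E'
from h import *
s=monitor.sense();p,d=cams.grab_frame("wrist");cv2.imwrite("pics/w1.png",p)
P=pts("wrist",d,s);z=P[...,2]
for lo,hi in((.147,.16),(.084,.096)):
    m=(z>lo)&(z<hi);q=P[m]
    if len(q)>50:
        r=cv2.minAreaRect((q[:,:2]*1000).astype(np.float32));print(len(q),np.round(r[0],1),np.round(r[1],1),round(r[2],2),np.median(q[:,2]))
to(535.2,-169.3,198,-5.5)
E
```

```text
3395 [ 536.7 -169.6] [94.7 14. ] 84.43 0.15331956253220022
5375 [ 640.8 -185.6] [126.9 366.8] 81.55 0.0900955816887643
t 1.73 tcp [ 535.  -170.5  269.8] head -5.6 F [ 0.6  0.7 -0.7] gap 1.0007 gf 0.0
dp [ 1.2  0.2 71.8] yaw -0.0018 rows 1.7219249162994577 0.014585479114004256
```

>>> send_rows([
  [1,1,20],
  [1,1,40],
  [1,1,60],
  [1,1,72],
  [1,1,72],
], yaw=[0,0,0,0,0])

```text
time: 2.15
tool_pos: [0.5335, -0.1703, 0.1959]
orientation: [[0.1, 0.995, -0.005], [0.995, -0.1, 0.001], [0.001, -0.005, -1.0]]
ft_force: [-0.1, 0.4, 1.0]
finger_gap: 1.001
grip_force: 0.0
```

>>> send_rows([
  [0,0,0],
  [0,0,0],
  [0,0,0],
  [0,0,0],
  [0,0,0],
  [0,0,0],
  [0,0,0],
  [0,0,0],
], yaw=[0,0,0,0,0,0,0,0], jaw=1)

```text
time: 2.82
tool_pos: [0.5367, -0.1687, 0.1991]
orientation: [[0.096, 0.995, 0.001], [0.995, -0.096, -0.001], [-0.001, 0.001, -1.0]]
ft_force: [-1.3, 0.3, 5.3]
finger_gap: 0.152
grip_force: 59.7
```

>>> send_rows([
  [0,0,-10],
  [0,0,-25],
  [0,0,-45],
  [0,0,-65],
  [0,0,-85],
  [0,0,-85],
  [0,0,-85],
  [0,0,-85],
], yaw=[0,0,0,0,0,0,0,0])

```text
time: 3.48
tool_pos: [0.5359, -0.1683, 0.282]
orientation: [[0.096, 0.995, -0.002], [0.995, -0.096, 0.001], [0.0, -0.002, -1.0]]
ft_force: [-0.1, -0.2, -3.6]
finger_gap: 0.154
grip_force: 58.9
```

```bash
python3 -c "
from h import *
to(513.7,101.1,284,13.2);print(monitor.sense()['orientation'].round(4))"
```

```text
t 3.48 tcp [ 535.9 -168.3  282. ] head -5.51 F [-0.1 -0.2 -3.6] gap 0.1539 gf 58.9
dp [266.  -47.9  -1.8] yaw -0.3266 rows 6.482808797698678 2.6133528370321173
[[ 9.600e-02  9.954e-01 -1.800e-03]
 [ 9.954e-01 -9.600e-02  6.000e-04]
 [ 5.000e-04 -1.900e-03 -1.000e+00]]
```

Weight about 3.5 N; carry over at moderate pace.

>>> send_rows([
  [16,-3,0],
  [40,-7,0],
  [66,-12,0],
  [94,-17,0],
  [122,-22,0],
  [150,-27,0],
  [178,-32,0],
  [204,-37,0],
], yaw=[-0.03,-0.07,-0.11,-0.15,-0.19,-0.23,-0.27,-0.3])

```text
time: 4.15
tool_pos: [0.5179, 0.0395, 0.2814]
orientation: [[-0.204, 0.979, -0.003], [0.979, 0.204, 0.0], [0.001, -0.003, -1.0]]
ft_force: [0.3, 0.2, -4.2]
finger_gap: 0.151
grip_force: 58.9
```

```bash
python3 -c "
from h import *
to(513.7,101.1,284,13.2)"
```

```text
t 4.15 tcp [517.9  39.5 281.4] head 11.79 F [ 0.3  0.2 -4.2] gap 0.1506 gf 58.9
dp [61.2  8.5 -2.6] yaw -0.0245 rows 1.4819433698945843 0.19636465209021592
```

>>> send_rows([
  [20,3,0],
  [40,6,0],
  [54,8,20],
  [61.2,8.5,40],
  [61.2,8.5,50],
  [61.2,8.5,50],
  [61.2,8.5,50],
], yaw=[-0.01,-0.02,-0.0245,-0.0245,-0.0245,-0.0245,-0.0245])

```text
time: 4.73
tool_pos: [0.5142, 0.099, 0.2322]
orientation: [[-0.226, 0.974, -0.003], [0.974, 0.226, -0.001], [-0.0, -0.003, -1.0]]
ft_force: [1.1, 0.9, -3.6]
finger_gap: 0.154
grip_force: 58.9
```

```bash
cat > m.py <<'E'
from h import *
import sys
to(513.7,101.1,284,13.2)
s=monitor.sense();tz=s["tool_pos"][2]-.054-.094
a=np.radians(13.2);ex=np.array([np.cos(a),np.sin(a)]);ey=np.array([-ex[1],ex[0]]);L=np.array([.4942,.0965])
print("tcp uv",((s["tool_pos"][:2]-L)@ex*1000).round(1),((s["tool_pos"][:2]-L)@ey*1000).round(1),"bottom z",tz)
for n in ("side","top"):
    p,d=cams.grab_frame(n);cv2.imwrite(f"pics/{n}_{sys.argv[1]}.png",p)
    P=pts(n,d);z=P[...,2]
    F=(P[...,0]>.36)&(P[...,0]<.63)&(P[...,1]>0)&(P[...,1]<.3)
    m=F&(z>tz+.034)&(z<tz+.046);q=P[m]
    k,l,st,ce=cv2.connectedComponentsWithStats(cv2.dilate(m.astype(np.uint8),np.ones((3,3))));i=1+np.argmax(st[1:,4]);q=P[(l==i)&m]
    r=cv2.minAreaRect((q[:,:2]*1000).astype(np.float32));c=(np.array(r[0])/1000-L)
    print(n,"rim",len(q),"uv",(c@ex*1000).round(1),(c@ey*1000).round(1),np.round(r[1],1),round(r[2],2),"z",np.median(q[:,2]).round(4))
    if len(q)>50:
        A=np.c_[(q[:,:2]-L)@ex,(q[:,:2]-L)@ey,np.ones(len(q))];co=np.linalg.lstsq(A,q[:,2],rcond=None)[0];print(" slope deg along u,v",np.degrees(co[:2]).round(2))
E
python3 m.py a
```

```text
t 4.73 tcp [514.2  99.  232.2] head 13.06 F [ 1.1  0.9 -3.6] gap 0.1537 gf 58.9
dp [  2.1  -0.2 -51.8] yaw -0.0025 rows 1.2435178228375732 0.020157828468293882
tcp uv 20.1 -2.1 bottom z 0.08418948498323287
side rim 946 uv 19.4 -2.8 [152.8 123.5] 12.72 z 0.1222
 slope deg along u,v [-0.23  0.01]
top rim 688 uv 19.8 -3.3 [152.1 120.1] 12.99 z 0.1234
 slope deg along u,v [-0.34 -0.1 ]
```

>>> send_rows([
  [3,0,5],
  [3,0,10],
  [3,0,14],
  [3,0,17],
  [3,0,17],
  [3,0,17],
], yaw=[-0.005,-0.005,-0.005,-0.005,-0.005,-0.005])

```text
time: 5.33
tool_pos: [0.5143, 0.1025, 0.2162]
orientation: [[-0.231, 0.973, -0.001], [0.973, 0.231, -0.0], [-0.0, -0.001, -1.0]]
ft_force: [-0.7, -0.0, -3.6]
finger_gap: 0.152
grip_force: 58.9
```

```bash
python3 m.py b
```

```text
t 5.33 tcp [514.3 102.5 216.2] head 13.35 F [-0.7 -0.  -3.6] gap 0.1516 gf 58.9
dp [ -1.2  -1.  -67.8] yaw 0.0027 rows 1.627390110467143 0.021534445865944128
tcp uv 21.0 1.2 bottom z 0.06815485037626831
side rim 914 uv 20.9 1.3 [152.6 122. ] 13.55 z 0.1061
 slope deg along u,v [-0.2 -0.1]
top rim 638 uv 19.9 0.5 [151.7 120.6] 13.52 z 0.1064
 slope deg along u,v [-0.2   0.14]
```

View pics/side_b.png

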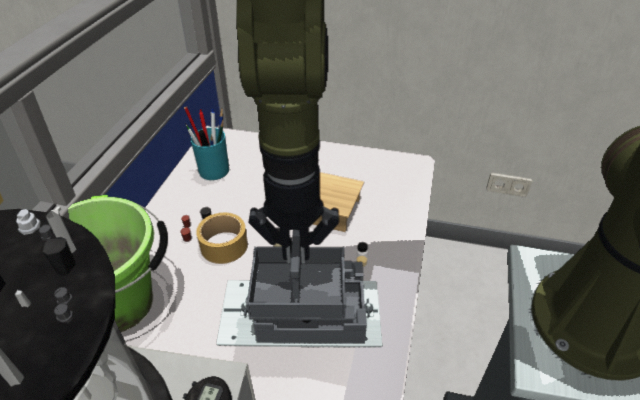

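>>> send_rows([
  [-0.5,0,1],
  [-0.7,0,2],
  [-0.7,0,3],
  [-0.7,0,3.5],
  [-0.7,0,3.5],
], yaw=[0.002,0.002,0.002,0.002,0.002])

```text
time: 5.85
tool_pos: [0.5146, 0.1019, 0.2127]
orientation: [[-0.229, 0.973, -0.0], [0.973, 0.229, -0.0], [0.0, -0.0, -1.0]]
ft_force: [0.2, 0.2, -3.0]
finger_gap: 0.15
grip_force: 58.9
```

>>> send_rows([
  [0,0,0.5],
  [0,0,1],
  [0,0,1],
], yaw=[0,0,0])

```text
time: 6.1
tool_pos: [0.5146, 0.1019, 0.2118]
orientation: [[-0.229, 0.973, -0.0], [0.973, 0.229, -0.0], [-0.0, -0.0, -1.0]]
ft_force: [0.7, 0.1, -4.3]
finger_gap: 0.151
grip_force: 58.9
```

>>> send_rows([
  [0,0,0.4],
  [0,0,0.8],
  [0,0,0.8],
], yaw=[0,0,0])

```text
time: 6.35
tool_pos: [0.5147, 0.1019, 0.2111]
orientation: [[-0.229, 0.973, 0.0], [0.973, 0.229, 0.0], [0.0, 0.0, -1.0]]
ft_force: [0.1, -0.5, -3.4]
finger_gap: 0.151
grip_force: 59.0
```

>>> send_rows([
  [0,0,0.4],
  [0,0,0.8],
  [0,0,0.8],
], yaw=[0,0,0])

```text
time: 6.6
tool_pos: [0.5145, 0.1019, 0.2109]
orientation: [[-0.229, 0.973, -0.0], [0.973, 0.229, 0.0], [0.0, -0.0, -1.0]]
ft_force: [-4.4, -0.5, 3.8]
finger_gap: 0.151
grip_force: 60.2
```

>>> send_rows([
  [0,0,-0.4],
  [0,0,-0.4],
  [0,0,-0.4],
], yaw=[0,0,0], jaw=0.845)

```text
time: 6.85
tool_pos: [0.5146, 0.1019, 0.2109]
orientation: [[-0.229, 0.973, -0.0], [0.973, 0.229, 0.0], [0.0, -0.0, -1.0]]
ft_force: [-4.8, -1.2, 3.9]
finger_gap: 0.156
grip_force: 36.1
```

>>> send_rows([
  [0,0,0],
  [0,-0.5,0.5],
  [0,-0.5,0.5],
  [0,-0.5,0.5],
], yaw=[0,0,0,0], jaw=0.838)

```text
time: 7.18
tool_pos: [0.514, 0.1018, 0.2103]
orientation: [[-0.229, 0.973, -0.0], [0.973, 0.229, 0.0], [0.0, -0.0, -1.0]]
ft_force: [-4.4, -0.8, 4.6]
finger_gap: 0.165
grip_force: 9.6
```

>>> send_rows([
  [0,0,0],
  [0,-1,0.5],
  [0,-1,1],
  [0,-1,1],
], yaw=[0,0,0,0], jaw=0.83)

```text
time: 7.52
tool_pos: [0.513, 0.1015, 0.2089]
orientation: [[-0.229, 0.973, -0.001], [0.973, 0.229, -0.0], [-0.0, -0.001, -1.0]]
ft_force: [-2.7, -0.5, 0.2]
finger_gap: 0.17
grip_force: 3.4
```

```bash
python3 m.py c
```

```text
t 7.52 tcp [513.  101.5 208.9] head 13.24 F [-2.7 -0.5  0.2] gap 0.1701 gf 3.4
dp [ -0.6   0.6 -75.1] yaw 0.0008 rows 1.8019975844457914 0.006055742061144531
tcp uv 19.4 0.6 bottom z 0.06086121955545898
side rim 860 uv 21.6 -0.0 [152.3 123.6] 13.05 z 0.0982
 slope deg along u,v [ 1.84 -0.19]
top rim 523 uv 21.1 -0.4 [152. 120.] 13.28 z 0.0981
 slope deg along u,v [1.93 0.15]
```

>>> send_rows([
  [0,0,0],
  [0,-1,0.7],
  [0,-1,1.4],
  [0,-1,1.4],
], yaw=[0,0,0,0], jaw=0.82)

```text
time: 7.95
tool_pos: [0.5121, 0.1013, 0.2076]
orientation: [[-0.229, 0.973, -0.0], [0.973, 0.229, -0.0], [0.0, -0.0, -1.0]]
ft_force: [-1.6, -0.6, -0.9]
finger_gap: 0.186
grip_force: 0.8
```

>>> send_rows([
  [0,0,0],
  [0,-1,0.7],
  [0,-1,1.4],
  [0,-1,1.4],
], yaw=[0,0,0,0], jaw=0.81)

```text
time: 8.28
tool_pos: [0.5111, 0.1011, 0.2064]
orientation: [[-0.229, 0.973, -0.0], [0.973, 0.229, -0.0], [0.0, -0.0, -1.0]]
ft_force: [-1.6, -0.4, 0.1]
finger_gap: 0.19
grip_force: 1.4
```

```bash
sed -i 's/z>tz+.034)&(z<tz+.046/z>.078)\&(z<.115/' m.py; python3 m.py d
```

```text
t 8.28 tcp [511.1 101.1 206.4] head 13.24 F [-1.6 -0.4  0.1] gap 0.1899 gf 1.4
dp [ -0.6   2.5 -77.6] yaw 0.0007 rows 1.8608306243321082 0.005929290935923322
tcp uv 17.5 0.6 bottom z 0.05844639163061888
side rim 1812 uv 22.5 -0.4 [151.6 124.9] 12.83 z 0.0899
 slope deg along u,v [3.23 0.12]
top rim 697 uv 21.1 -0.3 [151.2 120. ] 13.17 z 0.0916
 slope deg along u,v [ 3.39 -0.96]
```

>>> send_rows([
  [0,0,0],
  [0,-1,0.7],
  [0,-1,1.4],
  [0,-1,1.4],
], yaw=[0,0,0,0], jaw=0.8)

```text
time: 8.72
tool_pos: [0.5107, 0.101, 0.2051]
orientation: [[-0.229, 0.973, 0.001], [0.973, 0.229, 0.0], [0.0, 0.001, -1.0]]
ft_force: [0.3, -0.2, 0.6]
finger_gap: 0.2
grip_force: 0.0
```

>>> send_rows([
  [0,0,0],
  [0,0,0.7],
  [0,0,1.4],
  [0,0,1.4],
], yaw=[0,0,0,0], jaw=0.79)

```text
time: 9.05
tool_pos: [0.5103, 0.1009, 0.2035]
orientation: [[-0.229, 0.973, -0.0], [0.973, 0.229, -0.0], [-0.0, -0.0, -1.0]]
ft_force: [-0.1, -0.2, 0.1]
finger_gap: 0.207
grip_force: 0.0
```

```bash
python3 m.py e
```

```text
t 9.05 tcp [510.3 100.9 203.5] head 13.25 F [-0.1 -0.2  0.1] gap 0.207 gf 0.0
dp [ -0.6   3.3 -80.5] yaw 0.0008 rows 1.932822530233 0.006509689805592577
tcp uv 16.7 0.6 bottom z 0.05547301635492646
side rim 1788 uv 22.5 0.2 [151.7 124.1] 12.85 z 0.0899
 slope deg along u,v [3.41 0.22]
top rim 699 uv 21.3 -0.4 [151.2 120. ] 13.1 z 0.0911
 slope deg along u,v [ 3.49 -0.85]
```

```bash
cat > prof.py <<'E'
from h import *
a=np.radians(13.2);ex=np.array([np.cos(a),np.sin(a)]);ey=np.array([-ex[1],ex[0]]);L=np.array([.4942,.0965])
for n in ("side","top"):
    p,d=cams.grab_frame(n);P=pts(n,d);u=(P[...,:2]-L)@ex*1000;v=(P[...,:2]-L)@ey*1000;z=P[...,2]*1000
    for vlo,vhi in((-66,-54),(54,66)):
        o=[]
        for lo in range(-70,100,20):
            m=(u>lo)&(u<lo+20)&(v>vlo)&(v<vhi)&(z>60)&(z<125)
            o.append((lo+10,round(float(np.percentile(z[m],85)),1)) if m.sum()>5 else None)
        print(n,vlo,o)
    m=(z>115)&(z<160)&(abs(v)<50)&(u>-30)&(u<60)
    if n=="side":cv2.imwrite("pics/crop_%d.png"%(monitor.sense()["time"]*100),cv2.resize(p[220:360,200:400],None,fx=4,fy=4,interpolation=2))
    r=cv2.minAreaRect(np.float32(np.c_[u[m],v[m]]));print(" bar uv",np.round(r[0],1),np.round(r[1],1))
to(0,0,0,0)
E
python3 prof.py; ls pics
```

```text
side -66 [(-60, 87.9), (-40, 89.0), (-20, 90.6), (0, 91.3), (20, 94.6), (40, 92.2), (60, 96.4), (80, 98.6), (100, 101.7)]
side 54 [(-60, 84.5), (-40, 89.0), (-20, 89.9), (0, 92.7), (20, 94.5), (40, 95.8), (60, 97.2), (80, 98.2), (100, 100.5)]
 bar uv [17.   7.2] [79.  42.1]
top -66 [(-60, 87.7), (-40, 91.6), (-20, 93.4), (0, 94.7), (20, 97.0), (40, 98.0), (60, 99.6), (80, 101.3), (100, 103.8)]
top 54 [(-60, 88.4), (-40, 91.3), (-20, 91.8), (0, 93.9), (20, 92.7), None, None, None, None]
 bar uv [ 11.  -23.8] [20.3 51.3]
t 9.25 tcp [510.3 100.9 203.6] head 13.24 F [ 0.3  0.1 -0.3] gap 0.2157 gf 0.0
dp [  18.7 -519.9  203.6] yaw 0.2311 rows 13.396121392188782 1.8496506595132847
crop_919.png
hm.png
side0.png
side_a.png
side_b.png
side_c.png
side_d.png
side_e.png
top0.png
top_a.png
top_b.png
top_c.png
top_d.png
top_e.png
w1.png
```

>>> send_rows([
  [0,-1.5,0],
  [0,-3,0],
  [0,-4.5,0],
  [0,-6,0],
  [0,-7.5,0],
  [0,-9,0],
  [0,-10,0],
  [0,-10,0],
], yaw=[0,0,0,0,0,0,0,0])

```text
time: 9.92
tool_pos: [0.5003, 0.0985, 0.2036]
orientation: [[-0.229, 0.973, -0.0], [0.973, 0.229, -0.0], [-0.0, -0.0, -1.0]]
ft_force: [1.5, 0.3, -0.2]
finger_gap: 0.207
grip_force: 0.3
```

```bash
python3 prof.py; ls pics | grep crop
```

```text
side -66 [(-60, 89.0), (-40, 88.8), (-20, 91.4), (0, 93.3), None, (40, 94.6), (60, 97.0), (80, 99.2), None]
side 54 [(-60, 87.9), (-40, 89.7), (-20, 90.9), (0, 92.6), (20, 94.1), (40, 96.6), (60, 97.2), (80, 98.8), None]
 bar uv [6.8 6.6] [41.8 81.2]
top -66 [(-60, 90.3), (-40, 91.9), (-20, 93.9), (0, 95.3), (20, 96.5), (40, 99.5), (60, 100.1), (80, 101.8), None]
top 54 [(-60, 90.3), (-40, 91.2), (-20, 92.0), (0, 84.4), None, None, None, None, None]
 bar uv [  1.5 -23.6] [20.  52.4]
t 10.02 tcp [500.3  98.5 203.6] head 13.25 F [ 0.8 -0.3  0.3] gap 0.2133 gf 0.1
dp [  18.7 -509.5  203.8] yaw 0.2312 rows 13.16721634926894 1.8498714319157408
crop_919.png
crop_996.png
```

>>> send_rows([
  [0,-0.7,0],
  [0,-1.4,0],
  [0,-2.1,0],
  [0,-2.8,0],
  [0,-3.5,0],
  [0,-4,0],
  [0,-4,0],
], yaw=[0,0,0,0,0,0,0])

```text
time: 10.6
tool_pos: [0.4966, 0.0977, 0.2036]
orientation: [[-0.229, 0.973, -0.0], [0.973, 0.229, -0.0], [0.0, -0.0, -1.0]]
ft_force: [1.7, 0.8, -0.6]
finger_gap: 0.21
grip_force: 0.6
```

>>> send_rows([
  [0,-0.7,0],
  [0,-1.4,0],
  [0,-2,0],
  [0,-2,0],
], yaw=[0,0,0,0])

```text
time: 10.93
tool_pos: [0.4946, 0.0972, 0.2036]
orientation: [[-0.229, 0.973, -0.0], [0.973, 0.229, -0.0], [0.0, -0.0, -1.0]]
ft_force: [1.2, 0.2, -0.8]
finger_gap: 0.214
grip_force: 0.6
```

```bash
python3 prof.py; ls pics | grep crop
```

```text
side -66 [(-60, 89.6), (-40, 89.9), (-20, 90.9), (0, 91.2), (20, 94.4), (40, 95.7), (60, 97.6), (80, 99.7), None]
side 54 [(-60, 88.2), (-40, 89.6), (-20, 91.3), (0, 93.3), (20, 94.2), (40, 96.2), (60, 97.2), (80, 97.5), None]
 bar uv [2.3 2.4] [42.1 90.8]
top -66 [(-60, 90.1), (-40, 92.2), (-20, 93.5), (0, 95.9), (20, 98.0), (40, 99.2), (60, 99.9), (80, 102.1), None]
top 54 [(-60, 90.5), (-40, 91.7), (-20, 90.5), None, None, None, None, None, None]
 bar uv [ -4.1 -23.6] [21.1 51.2]
t 11.03 tcp [494.6  97.2 203.6] head 13.24 F [ 1.4 -0.6 -1.5] gap 0.2184 gf 0.5
dp [  18.7 -503.7  203.7] yaw 0.2312 rows 13.036683489113896 1.8497864175467742
crop_1098.png
crop_919.png
crop_996.png
```

>>> send_rows([
  [0,-0.5,0],
  [0,-1,0],
  [0,-1.5,0],
  [0,-1.5,0],
], yaw=[0,0,0,0])

```text
time: 11.37
tool_pos: [0.4939, 0.097, 0.204]
orientation: [[-0.229, 0.973, 0.001], [0.973, 0.229, 0.0], [-0.0, 0.001, -1.0]]
ft_force: [3.4, 0.9, -0.2]
finger_gap: 0.211
grip_force: 1.8
```

>>> send_rows([
  [0,-0.5,0],
  [0,-1,0],
  [0,-1,0],
], yaw=[0,0,0])

```text
time: 11.62
tool_pos: [0.4934, 0.0969, 0.2043]
orientation: [[-0.229, 0.973, 0.003], [0.973, 0.229, 0.001], [0.0, 0.003, -1.0]]
ft_force: [5.5, 1.5, 0.3]
finger_gap: 0.209
grip_force: 2.6
```

```bash
python3 m.py f; python3 prof.py
```

```text
t 11.62 tcp [493.4  96.9 204.3] head 13.25 F [5.5 1.5 0.3] gap 0.2089 gf 2.6
dp [ -0.5  21.  -79.6] yaw 0.0008 rows 1.9742106235832668 0.006469674138305832
tcp uv -0.7 0.6 bottom z 0.05633748101904443
side rim 1573 uv 4.8 -0.1 [151.7 123.8] 13.4 z 0.0887
 slope deg along u,v [2.01 0.15]
top rim 653 uv 3.5 -0.4 [151.6 119.9] 13.37 z 0.0899
 slope deg along u,v [ 1.78 -0.72]
side -66 [(-60, 87.9), (-40, 88.9), (-20, 88.7), (0, 88.6), (20, 88.1), (40, 92.7), (60, 93.5), (80, 94.9), None]
side 54 [(-60, 87.3), (-40, 88.8), (-20, 90.2), (0, 91.0), (20, 91.8), (40, 92.7), (60, 93.8), (80, 92.4), None]
 bar uv [0.  4.2] [42.1 86.5]
top -66 [(-60, 90.0), (-40, 91.4), (-20, 92.4), (0, 93.7), (20, 94.6), (40, 94.7), (60, 96.6), (80, 96.6), None]
top 54 [(-60, 90.3), (-40, 90.1), (-20, 82.8), None, None, None, None, None, None]
 bar uv [ -5.1 -23.4] [20.  52.4]
t 11.82 tcp [493.4  96.9 204.3] head 13.25 F [5.4 1.5 1.3] gap 0.2105 gf 2.6
dp [  18.7 -503.   203. ] yaw 0.2312 rows 13.015262938773619 1.8501984919596637
```

>>> send_rows([
  [0,0.6,0.5],
  [0,1.2,1],
  [0,1.8,1.5],
  [0,2.4,2],
  [0,3,2.5],
  [0,3.6,3],
  [0,4.2,3.5],
  [0,4.8,4],
], yaw=[0,0,0,0,0,0,0,0])

```text
time: 12.48
tool_pos: [0.4975, 0.0979, 0.1999]
orientation: [[-0.229, 0.973, 0.001], [0.973, 0.229, 0.0], [0.0, 0.001, -1.0]]
ft_force: [4.7, 1.2, 1.1]
finger_gap: 0.203
grip_force: 2.5
```

>>> send_rows([
  [0,0.6,0],
  [0,1.2,0],
  [0,1.8,0],
  [0,2.4,0],
  [0,3,0],
  [0,3.2,0],
], yaw=[0,0,0,0,0,0])

```text
time: 12.98
tool_pos: [0.499, 0.0982, 0.1991]
orientation: [[-0.229, 0.973, -0.002], [0.973, 0.229, -0.001], [0.0, -0.002, -1.0]]
ft_force: [-0.6, 0.5, 0.3]
finger_gap: 0.209
grip_force: 0.0
```

```bash
python3 m.py g; python3 prof.py
```

```text
t 12.98 tcp [499.   98.2 199.1] head 13.24 F [-0.6  0.5  0.3] gap 0.209 gf 0.0
dp [ -0.6  14.7 -85. ] yaw 0.0008 rows 2.067935731096042 0.006004833016905722
tcp uv 5.1 0.6 bottom z 0.05107505987964542
side rim 1286 uv 6.8 0.2 [151.6 123.9] 13.09 z 0.0863
 slope deg along u,v [-0.2   0.32]
top rim 670 uv 5.4 -0.3 [152.1 120. ] 13.33 z 0.087
 slope deg along u,v [-0.38 -0.48]
side -66 [(-60, 87.6), (-40, 86.4), (-20, 87.5), (0, 84.2), None, (40, 86.8), (60, 86.0), (80, 86.9), None]
side 54 [(-60, 86.0), (-40, 86.6), (-20, 86.0), (0, 86.8), (20, 86.6), (40, 86.8), (60, 86.1), (80, 86.2), None]
 bar uv [5.8 5. ] [42.6 84.6]
top -66 [(-60, 87.7), (-40, 89.6), (-20, 88.7), (0, 89.2), (20, 89.0), (40, 89.1), (60, 88.3), (80, 88.4), None]
top 54 [(-60, 87.7), (-40, 88.2), (-20, 87.7), (0, 75.9), None, None, None, None, None]
 bar uv [  1.  -23.1] [21.8 52. ]
t 13.18 tcp [499.6  98.4 199.4] head 13.25 F [ 0.7  0.  -0.1] gap 0.2116 gf 0.0
dp [  18.7 -508.7  199.9] yaw 0.2312 rows 13.11468002956265 1.8498701264095976
```

>>> send_rows([
  [0,0.5,0],
  [0,0.5,0],
  [0,0.5,0],
  [0,0.5,0],
  [0,0.5,0],
  [0,0.5,0],
], yaw=[0,0,0,0,0,0], jaw=0.4)

```text
time: 13.68
tool_pos: [0.5006, 0.0986, 0.1996]
orientation: [[-0.229, 0.973, -0.0], [0.973, 0.229, -0.0], [-0.0, -0.0, -1.0]]
ft_force: [-0.2, 0.6, -0.1]
finger_gap: 0.594
grip_force: 0.0
```

>>> send_rows([
  [0,0,-10],
  [0,0,-30],
  [0,0,-60],
  [0,0,-90],
  [0,0,-120],
  [0,0,-120],
  [0,0,-120],
], yaw=[0,0,0,0,0,0,0])

```text
time: 14.27
tool_pos: [0.5017, 0.0988, 0.3222]
orientation: [[-0.229, 0.973, 0.005], [0.973, 0.229, 0.001], [-0.0, 0.005, -1.0]]
ft_force: [-0.7, -0.6, -0.4]
finger_gap: 0.604
grip_force: 0.0
```

```bash
python3 m.py h; python3 prof.py; ls pics|grep crop
```

```text
t 14.27 tcp [501.7  98.8 322.2] head 13.25 F [-0.7 -0.6 -0.4] gap 0.6039 gf 0.0
dp [-0.5 12.  38.3] yaw 0.0008 rows 0.9621053763687738 0.006539771031887814
tcp uv 7.9 0.5 bottom z 0.17422328253096694
side rim 1396 uv 6.8 -0.1 [151.7 123.8] 12.92 z 0.0862
 slope deg along u,v [-0.25  0.52]
top rim 672 uv 5.6 -0.4 [152.3 119.7] 13.31 z 0.0869
 slope deg along u,v [-0.56 -0.75]
side -66 [(-60, 86.9), (-40, 86.6), (-20, 86.9), (0, 86.9), (20, 87.0), (40, 86.9), (60, 86.8), (80, 87.8), None]
side 54 [(-60, 85.7), (-40, 86.3), (-20, 86.4), (0, 86.6), (20, 86.6), (40, 86.5), (60, 86.0), (80, 85.6), None]
 bar uv [6.1 1.9] [14. 95.]
top -66 [(-60, 88.1), (-40, 88.9), (-20, 88.4), (0, 88.6), (20, 88.8), (40, 89.1), (60, 88.3), (80, 88.0), None]
top 54 [(-60, 88.3), (-40, 88.1), None, None, None, None, None, None, None]
 bar uv [  5.3 -19.3] [58.1 14.7]
t 14.47 tcp [499.8  98.4 318.4] head 13.25 F [0.4 0.4 0.2] gap 0.5992 gf 0.0
dp [  18.7 -508.4  319.6] yaw 0.2312 rows 14.407092658610324 1.849948171736458
crop_1098.png
crop_1176.png
crop_1313.png
crop_1441.png
crop_919.png
crop_996.png
```

View pics/side_h.png

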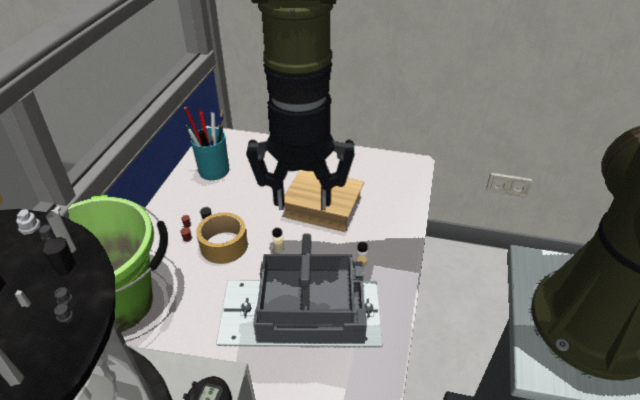

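The side picture shows the tray seated level in the lower tray (about (308,290)). Both vials are standing at (278,240) and (362,252), and the gripper is clear.

```bash
python3 -c "
from cell import ticket
print(ticket.sign_off())"
```

```text
the job is handed in; nothing more can be done
None
```

The tray measures level and fully down on the lower tray, with the tongues under the hooks and the far edge inside the posts. Both vials are standing, the gripper is clear, and I handed the job in at about 14.5 s; the sign-off returned no verdict.

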